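# Shut and bolt the control-module test fixture

### The job

One of the two test fixtures on the bench stands open: push its blue cover down flat over the control module inside, and only then push its red bolt along its track until it is fully home over the cover's hasp. Pick nothing up, and leave the other fixture shut and bolted and everything else on the bench where it is.

Things in the scene. Friction and masses are not known exactly. Their poses are not given: they have to be found in the camera images.
- fixture: Open test fixture, fixed to the bench, left or right, yaw within 0.45 rad. Origin: centre of underside; z up, x to the hinge side (away from the robot at yaw 0), y along the bolt. Sizes in mm in this frame: aluminium base 190 x 160 x 30 high; grey nest walls to z 66, x -50 to 70, y +-60; hinge axis along y at x 72, z 71; dark bolt track x -90 to -53, y -78 to 40, top z 60.
- lid (a joint): Angle of the open fixture's cover about its hinge, rad: 0 shut and flat, grows as it opens (free edge up). Starts between 0.7 and 1.3. The stiff hinge (about 0.16 N m of friction) keeps the cover where it is left; a push of 1 to 3 N near the free edge moves it.
- hinge (a point): Mid-point of the hinge axis of the open fixture's cover: fixture frame x 72, y 0, z 71 mm. The point turns with the cover. The cover is a blue plate with white stripes, 8 mm thick (4 either side of the axis), 110 wide along y, reaching from 4 to 122 mm from the axis. Shut, its upper face is at z 75.
- cover_edge (a point): Middle of the cover's free edge, on its outer (upper) face, 122 mm from the hinge axis. Beyond it a steel hasp tab 28 wide, 4 thick reaches 20 mm further, at fixture y 4 to 32.
- slide (a joint): Travel of the open fixture's red bolt, m: 0 fully withdrawn, grows as it slides along the fixture's +y, 0.045 fully home against its stop, over the hasp. Starts between 0 and 0.012. Friction about 2 N; it stays where it is left.
- bolt_knob (a point): Centre of the top face of the upright red knob by which the bolt is pushed: knob 16 x 16 mm, 26 tall, z 79 to 105, at fixture x -82, y -60 plus the bolt's travel. It stands on the bolt, a flat red strip 34 (x) x 60 (y), top at z 79, reaching 15 mm from the knob's centre to -y and 45 to +y.
- bolt_stop (a point): Top of the dark end stop of the bolt, 16 x 8 mm, top at z 81, at fixture x -82, y 36 mm: the bolt's +y end arrives at it when home.
- module: Silver steering control module with a green dot, 100 x 100 x 26 mm, lying loose in the open fixture's nest (2 mm play each side, its top 10 mm below the nest's rim). Origin: centre of its underside. It stays there.
- spare_fixture: A second, identical fixture, fixed to the bench, already shut and bolted, nothing in it; same frame and sizes. To be left as it is.
- lid_spare (a joint): Cover angle of the second fixture, rad: 0, shut.
- slide_spare (a joint): Bolt travel of the second fixture, m: 0.045, home.
- keys: Loose blue key with a white tag, about 115 x 26 x 10 mm, between the fixtures. Origin: underside of the blue head. Bystander.
- stalk: Loose black indicator stalk about 160 mm long, 38 high, lying lengthwise between the fixtures on the robot side. Origin: underside near its middle. Bystander.
- shaft: Loose steel shaft with square joints at both ends, 226 mm long along y, 34 high, beyond the fixtures. Origin: underside at mid-length. Bystander.
- spare_module: Loose silver module like the one in the fixture, 100 x 100 x 26 mm, lying on the bench to the left. Origin: centre of underside. Bystander.
- grease_jar: Loose jar, 68 mm diameter, 75 high, red cap, to the left. Origin: centre of underside. Bystander.
- wrench: Loose wrench lying on the bench to the right. Origin: underside near its middle. Bystander.
- screw_tray: Loose yellow open tray 110 x 80 x 30 mm, to the right. Origin: centre of underside. Bystander.

How it is judged (in metres and radians):
On the way, in this order (a step that is already met when the one before it is completed fails the run):
1. the cover is shut flat while the bolt is still withdrawn (value of joint lid below 0.06 rad and value of joint slide below 0.02 m), for 0.1 s.
2. the bolt is home over the hasp of the shut cover (value of joint lid below 0.06 rad and value of joint slide above 0.041 m), for 0.2 s.
At the end, for the whole second after the job is handed in: The open fixture's cover is shut (within 0.06 rad of flat) and its bolt is home (at least 41 of 45 mm), the second fixture is still shut and bolted likewise, the module still lies in its nest (moved less than 12 mm) and the loose things lie within 20 mm of where they were (all of step 2 and value of joint lid_spare below 0.06 rad and value of joint slide_spare above 0.041 m and distance of module from where it was at the start of the episode below 0.012 m and distance of each of keys, stalk, shaft, spare_module, grease_jar, wrench, screw_tray from where it was at the start of the episode below 0.02 m); the robot touches nothing.
It fails at once if the bolt is pushed forward before the cover is down (value of joint slide above 0.02 m and value of joint lid above 0.1 rad).
It fails at once if the module is lifted or moved in its nest (distance of module from where it was at the start of the episode above 0.012 m).
It fails at once if the second fixture is opened or unbolted (value of joint lid_spare above 0.06 rad or value of joint slide_spare below 0.041 m).
It fails at once if something else on the bench is picked up or pushed away (distance of any of keys, stalk, shaft, spare_module, grease_jar, wrench, screw_tray from where it was at the start of the episode above 0.02 m).
It also fails if it takes over 43 s, if anything falls off the work surface, if the arm or the gripper's body presses on something with over 40 N, if the wrist force passes 120 N, or if a joint passes its speed limit or range.

### The arm

A 7-joint arm with a two-finger parallel gripper is mounted at the origin on the work surface. World frame = base frame: x ahead of the robot, y to its left, z up, the work surface at z = 0. Lengths are in m, angles in degrees, forces in N, time in s.
With the tool pointing down it reaches from about 0.425 to 0.875 m from the base axis. Payload 4.7 kg.
Tool frame: the origin (TCP) lies on the mounting face of the last link; the fingertips stand 182 mm ahead of it and the grasp point (between the pads) lies 164 mm ahead of it; z points along the fingers, x is the direction in which the jaws open and shut, and the axes are right-handed (so a half turn about z gives the same grasp; the last joint's range is limited). The gripper opens to 87 mm and grips with 3 to 60 N. Pads are 19 mm wide; open, the fingers measure 117 mm over their backs; the gripper's body (75 mm by 190 mm) begins 51 mm behind the grasp point.
Start: joints at [-69.551, 18.392, -4.016, 83.108, 1.295, 78.541, -3.26], TCP at [0.218, 0.612, 0.405] pointing down, gripper open.
Joint ranges: [-163.93, 163.93], [-17.29, 119.83], [-79.2, 71.16], [3.27, 140.29], [-89.18, 269.18], [5.43, 117.66], [-154.24, 154.24]. Speed limits (degrees/s): [147.25, 147.25, 180, 180, 180, 180, 180].

### API

Orientations are given as [roll, pitch, yaw] about the fixed x, y, z axes, in that order (R = Rz(yaw) Ry(pitch) Rx(roll)).
In Python, from cell import status, cams, env, outline_of, landmark_of gives the robot as it stands. The module is installed in compiled form; this text tells all that it offers.
- The arm moves only by the tool jog_arm, never from a script. Its argument "rows" is a list of rows, each a list of 7 numbers: the closure, from 0 (fully open) to 1 (shut), then the shift along the tool's x, y, z in m, then the turn, a rotation vector about the tool's x, y, z in degrees. A call has 1 to 12 rows; each row shifts and turns the commanded pose from where the row before left it, along the tool's axes as they then stand; what a row does not reach is not made up. A row lasts 1/12 s, in which the tool goes at most 41.7 mm and 7.16 degrees, less where a joint would pass 70% of its speed; a pose out of reach is approached as far as the arm can. A call with a gripper value outside its range is refused whole. The fingers move at their own pace and stop on an object; "grip_force" is the grip in N (left out, the last holds). Time passes only in rows, so rows that do not move let the fingers close. It gives the time, the measured TCP pose, the force and the opening at its end, in the units of the state.
- status.get_obs(): the state, without advancing time (a new reading comes with each control period).
- cams.read_camera(name): name is "scene" or "top" or "wrist"; returns (picture, depth): 384x512x3 uint8, red, green, blue; 384x512 float32, m along the optical axis (not along the pixel's ray), 0 where there is no reading.
- cams.camera_params(name): a dict with "vfov" (degrees; the focal length in pixels is half the picture's height over the tangent of half this angle, whatever the lens; pixels are square), "cx", "cy" (the principal point, pixels), "eye" and "attitude" of the camera in the world. Camera axes: x right, y up, looking along -z (the intrinsics and any distortion apply to the point x, -y, -z); pixel columns grow to the right and rows downward; lengths in m; the calibration is good to about 2 mm. A picture is of the moment at which its call begins: read the wrist's pose just before it. camera_params takes no time and is no camera call; for the wrist camera it gives the pose at the moment of the call.
- env.sign_off(): hands the job in, once; it reports no verdict.
Trained networks look in the newest picture that a camera, given by its name, has taken for a name from the list of things; names that differ only in an ending like _2 or _b are one class to them, and where a whole thing is asked for, a point or a joint stands for the part that bears it (a point fixed in the world has none). Each returns a list of dicts, best first, with "conf" (0 to 1); they miss things now and then, are a little off and sometimes report something else, mostly with a low value. They report only what shows in the picture. A call takes as long as a camera call.
- outline_of(camera, name): "pixels" (384x512 bool, what is visible of it) and "box" ([left, top, right, bottom] in pixels, round what is visible of it).
- landmark_of(camera, name): "position" ([row, column] in pixels: a listed point, or the origin of a listed thing).
The state is a dict: "time_s": time; "qpos": joint angles; "joint_velocities": joint speeds; "effort": joint torques, N m; "tool_pos": TCP position; "tool_rot": TCP orientation; "force": force on the tool from outside, world axes, zero at the start; "wrist_torque": the same for the moment, N m; "grip_width": finger opening in m.
Only numpy, scipy, OpenCV 4.12 (cv2) and the standard library are available. Lean on these libraries where they do the work, as an engineer would, in place of code of your own. Each camera call takes 0.05 s, during which the arm holds its last target. There are 200 camera calls.

## Working session

There is one attempt and no reset: what is moved stays moved. The work goes in short steps, Python scripts to look and compute and a tool call to move; the robot and the scene stay as the last step left them, time stands still between calls to the robot, and variables do not carry over. Pictures are saved under pics/ and viewed, about 8 in all and at most 12, crops included, and the job is handed in when it is done.

Besides the shell and the picture viewer there is one more tool, called after "Call:" as a command line: name --pt "numbers of a row" for each row, then --argument value for the rest. jog_arm: Moves the arm, as the interface text tells. Its arguments: {"type":"object","properties":{"rows":{"type":"array"},"grip_force":{"type":"number"}},"required":["rows"]}

```bash
mkdir -p pics; cat > h.py <<'E'
import numpy as np, cv2
from scipy.spatial.transform import Rotation as R
from cell import status, cams, env, outline_of, landmark_of
def see(n):
    p=cams.camera_params(n); im,d=cams.read_camera(n); return p,im,d
def rot(a):
    a=np.array(a,float)
    return a if a.shape==(3,3) else (R.from_quat(a).as_matrix() if a.size==4 else R.from_euler('xyz',a,degrees=True).as_matrix())
def f(p): return 192/np.tan(np.radians(p['vfov'])/2)
def cloud(p,d):
    v,u=np.mgrid[:384,:512]; k=f(p)
    c=np.stack([(u-p['cx'])/k*d,-(v-p['cy'])/k*d,-d],-1)
    return c@rot(p['attitude']).T+np.array(p['eye'])
def ray(p,rc,z):
    k=f(p); r=rot(p['attitude'])@np.array([(rc[1]-p['cx'])/k,-(rc[0]-p['cy'])/k,-1]); e=np.array(p['eye'])
    return e+r*(z-e[2])/r[2]
E
python3 - <<'E'
from h import *
print(status.get_obs())
for n in ('scene','top'):
    p,im,d=see(n); print(n,p); cv2.imwrite(f'pics/{n}.png',im[:,:,::-1]); np.save(n+'_d',d)
    for t in ('hinge','cover_edge','bolt_knob','bolt_stop','module','fixture','spare_fixture'):
        print(t,[(np.round(x['position'],1).tolist(),round(x['conf'],2)) for x in landmark_of(n,t)[:3]])
E
python3 -c "
import cv2,numpy as np
cv2.imwrite('pics/both.png',np.vstack([cv2.imread('pics/scene.png'),cv2.imread('pics/top.png')])[:,:])"
```

```text
{'time_s': 0.0, 'qpos': array([-69.55122719,  18.44146374,  -4.01547506,  83.17520239,
         1.29595291,  78.54108879,  -3.25955297]), 'joint_velocities': array([ 0.08918394,  0.01501837, -0.03421268,  0.07493074, -0.03006439,
       -0.01746457,  0.05930513]), 'effort': array([-1.18628691e-04, -4.91284633e+01, -4.03884770e-01, -3.12529922e+01,
       -6.39070035e-02,  4.36598633e-02,  1.75655318e-04]), 'tool_pos': array([0.21844708, 0.61197878, 0.40363129]), 'tool_rot': array([1.79993289e+02, 1.12457358e-01, 7.03615608e+01]), 'force': array([ 1.48685559, -0.06055228,  0.30349501]), 'wrist_torque': array([0.02450366, 0.04145623, 0.01507558]), 'grip_width': 0.0869441378568879}
scene {'vfov': 56.275974341594306, 'cx': 246.34118235514367, 'cy': 189.25988943799567, 'eye': array([ 1.06353969, -0.29832307,  0.98071844]), 'attitude': array([33.27793755, -0.32561449, 60.46957561])}
hinge [([183.1, 314.9], 0.91)]
cover_edge [([146.5, 296.4], 0.71)]
bolt_knob [([152.7, 270.1], 0.57)]
bolt_stop [([142.4, 289.8], 0.86), ([180.7, 314.0], 0.44)]
module [([177.8, 298.1], 0.63)]
fixture [([178.5, 301.4], 0.65), ([168.2, 227.5], 0.18)]
spare_fixture [([240.8, 184.5], 0.74), ([221.0, 258.8], 0.56)]
top {'vfov': 44.62467200113144, 'cx': 257.7194315218115, 'cy': 195.33418862360955, 'eye': array([ 0.25537358, -0.01892311,  1.64057288]), 'attitude': array([ 10.59421973,  -0.27642733, -88.34220817])}
hinge [([173.3, 193.3], 0.71)]
cover_edge [([191.0, 195.7], 0.74)]
bolt_knob [([203.6, 132.0], 0.61), ([212.4, 219.2], 0.5)]
bolt_stop [([214.9, 188.1], 0.71), ([145.9, 248.2], 0.49)]
module [([192.1, 198.1], 0.53)]
fixture [([197.6, 200.6], 0.87)]
spare_fixture [([196.8, 318.9], 0.61)]
```

View pics/scene.png

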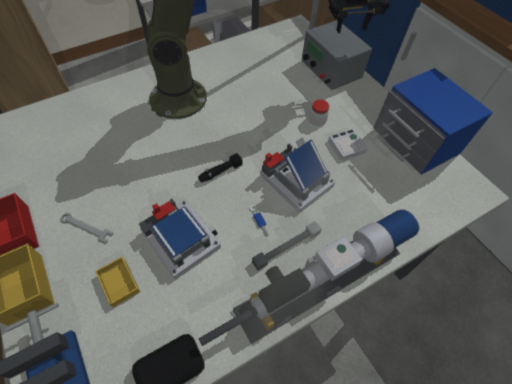

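View pics/top.png

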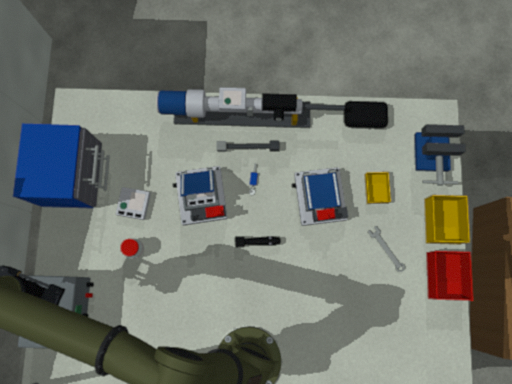

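The scene view shows the open fixture, with its blue cover tilted up, at about (298,180), and the shut one at (180,237). In the top view, the open one is at (200,195), with its red bolt at (212,215), and the spare is at (320,197). Next I'll measure the pose from the depth data and landmarks.

```bash
python3 - <<'E'
from h import *
C=[]
for n in ('scene','top'):
    p=cams.camera_params(n); d=np.load(n+'_d.npy'); X=cloud(p,d)
    X[d==0]=np.nan; C.append(X)
    bench=X[250:255,140:145] if n=='top' else X[230:235,20:50]
    print(n,'bench z',np.nanmedian(bench[...,2]))
    L={'scene':{'hinge':(183.1,314.9,.071),'stop':(142.4,289.8,.081),'knob':(152.7,270.1,.105),'fix':(178.5,301.4,0)},
       'top':{'hinge':(173.3,193.3,.071),'stop':(214.9,188.1,.081),'knob':(212.4,219.2,.105),'fix':(197.6,200.6,0),'spare':(196.8,318.9,0)}}[n]
    for k,v in L.items(): print(k,ray(p,v[:2],v[2]).round(4))
    im=cv2.imread(f'pics/{n}.png').astype(int)
    # base top plane rect
    for side,(ya,yb) in {'left':(.02,.36),'right':(-.4,-.06)}.items():
        m=(abs(X[...,2]-.03)<.006)&(X[...,1]>ya)&(X[...,1]<yb)&(X[...,0]>.45)&(X[...,0]<.85)
        m2=((X[...,2]>.022)&(X[...,2]<.2))&(X[...,1]>ya)&(X[...,1]<yb)&(X[...,0]>.45)&(X[...,0]<.85)
        num,lab,st,_=cv2.connectedComponentsWithStats(m2.astype(np.uint8)); i=1+st[1:,4].argmax()
        P=X[(lab==i)]; Pl=P[P[:,2]<.14]
        r=cv2.minAreaRect(Pl[:,:2].astype(np.float32)*1000); print(n,side,len(P),r,P[:,2].max().round(3))
        red=(lab==i)&(im[...,2]>120)&(im[...,1]<60); Q=X[red]
        K=Q[Q[:,2]>.095]; print(' red',len(Q),'knobtop',len(K),K.mean(0) if len(K) else '',Q.min(0),Q.max(0))
        b=(lab==i)&(im[...,0]>im[...,2]+25)
        if b.sum()>20:
            Q=X[b];c=np.median(Q,0);Q=Q[np.linalg.norm(Q-c,axis=1)<.09];c=Q.mean(0); n_=np.linalg.svd(Q-c)[2][2]; n_*=np.sign(n_[2]); print(' cover',b.sum(),c,n_,'angle',np.arccos(n_[2]),'yaw',np.degrees(np.arctan2(-n_[1],-n_[0])),Q.min(0),Q.max(0))
sc=cv2.resize(cv2.imread('pics/scene.png')[125:215,245:345],None,fx=6,fy=6,interpolation=cv2.INTER_CUBIC)
tp=cv2.resize(cv2.imread('pics/top.png')[155:235,160:245],None,fx=6,fy=6,interpolation=cv2.INTER_CUBIC)
cv2.imwrite('pics/c1.png',sc)
E
```

```text
scene bench z 0.0029384209368065184
hinge [0.6299 0.1951 0.071 ]
stop [0.462  0.2122 0.081 ]
knob [0.4833 0.1215 0.105 ]
fix [0.5588 0.2051 0.    ]
scene left 3035 ((557.7195434570312, 189.20623779296875), (190.79859924316406, 175.81704711914062), 10.10071849822998) 0.164
 red 110 knobtop 10 [0.48813353 0.1130771  0.10451125] [0.47595403 0.10351107 0.07444062] [0.51167864 0.15898357 0.10735988]
 cover 966 [0.58229469 0.18580692 0.11798973] [0.64815254 0.11631825 0.75257448] angle 0.718833366318221 yaw -169.82592969502605 [0.53005489 0.12793545 0.07657465] [0.63458444 0.23855063 0.15598783]
scene right 3563 ((566.39599609375, -229.7584228515625), (194.03106689453125, 173.23892211914062), 8.983880043029785) 0.108
 red 158 knobtop 14 [ 0.48851306 -0.26236963  0.10478567] [ 0.47633311 -0.27374994  0.07377338] [ 0.51326022 -0.21832078  0.10762226]
 cover 1297 [ 0.57773521 -0.23561671  0.07433148] [-0.00686848 -0.00251089  0.99997326] angle 0.0073131085412458 yaw 20.080704037384372 [ 0.50277296 -0.29653097  0.05765265] [ 0.64061773 -0.17276971  0.07965922]
top bench z 0.011843111783284899

[... 362 characters left out ...]
0830562 0.15875453 0.11022216]
 cover 633 [0.57635965 0.18681075 0.11812191] [0.65992396 0.10756627 0.74359254] angle 0.7323689421167752 yaw -170.74231791356732 [0.52509726 0.12706639 0.06204682] [0.62914228 0.24992427 0.15989877]
top right 2422 ((562.1278686523438, -230.97174072265625), (190.7109832763672, 173.5606231689453), 8.48332405090332) 0.111
 red 160 knobtop 24 [ 0.48411456 -0.2627542   0.10354767] [ 0.47224078 -0.27733938  0.06924159] [ 0.51270617 -0.21948384  0.1105353 ]
 cover 1013 [ 0.57154892 -0.23632512  0.07338087] [ 0.00526704 -0.01079006  0.99992791] angle 0.012007247435195814 yaw 116.01875873649658 [ 0.50633233 -0.29964471  0.02800861] [ 0.64001936 -0.17422643  0.08362966]
```

View pics/c1.png

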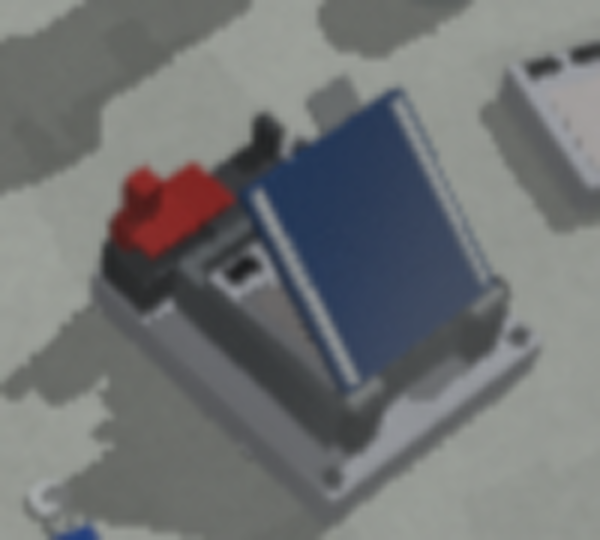

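The crop shows the cover half open at about 0.72 rad and the bolt withdrawn (knob at crop (140,185), end stop at (265,130)). Nothing blocks the cover from above. The fixture comes out at about (0.556, 0.182) with yaw about +10°. I'm moving above the cover with the fingers closed.

Call:
jog_arm --pt "1 -0.021 0.0328 0 0 0 0" --pt "1 -0.021 0.0328 0 0 0 0" --pt "1 -0.021 0.0328 0 0 0 0" --pt "1 -0.021 0.0328 0 0 0 0" --pt "1 -0.021 0.0328 0 0 0 0" --pt "1 -0.021 0.0328 0 0 0 0" --pt "1 -0.021 0.0328 0 0 0 0" --pt "1 -0.021 0.0328 0 0 0 0" --pt "1 -0.021 0.0328 0 0 0 0" --pt "1 -0.021 0.0328 0 0 0 0" --pt "1 -0.021 0.0328 0 0 0 0" --pt "1 -0.021 0.0328 0 0 0 0" --grip_force 20

```text
time_s: 1.8
tool_pos: [0.5053, 0.2408, 0.4052]
tool_rot: [180.0, -0.1, 70.4]
force: [0.7, 0.7, 0.7]
grip_width: 0.0149
```

Call:
jog_arm --pt "1 -0.021 0.0328 0 0 0 0" --pt "1 -0.021 0.0328 0 0 0 0" --pt "1 0 0 0 0 0 6.7" --pt "1 0 0 0 0 0 6.7" --pt "1 0 0 0 0 0 6.7" --pt "1 0 0 0 0 0 6.7" --pt "1 0 0 0 0 0 6.7" --pt "1 0 0 0 0 0 6.7" --pt "1 0 0 0 0 0 6.7" --pt "1 0 0 0 0 0 6.7" --pt "1 0 0 0 0 0 6.6" --pt "1 0 0 0 0 0 0"

```text
time_s: 2.8
tool_pos: [0.5521, 0.181, 0.4049]
tool_rot: [-180.0, -0.0, 10.0]
force: [-0.2, -0.3, -0.0]
grip_width: 0.0005
```

```bash
python3 - <<'E'
from h import *
p,im,d=see('wrist'); print(p); cv2.imwrite('pics/w1.png',im[:,:,::-1])
X=cloud(p,d); X[d==0]=np.nan
for t,z in (('hinge',.071),('bolt_knob',.105),('bolt_stop',.081),('fixture',0),('cover_edge',None)):
    for x in landmark_of('wrist',t)[:2]:
        r=np.round(x['position']).astype(int); print(t,r,round(x['conf'],2), ray(p,x['position'],z).round(4) if z is not None else '', X[min(r[0],383),min(r[1],511)].round(4))
im=im.astype(int); red=(im[...,0]>110)&(im[...,1]<60)&(im[...,2]<70); K=X[red&(abs(X[...,2]-.105)<.008)]; print(red.sum(),len(K),K.mean(0) if len(K) else 0, K.min(0) if len(K) else 0,K.max(0) if len(K) else 0)
E
```

```text
{'vfov': 63.928115314389466, 'cx': 256.84927813144566, 'cy': 194.58918596587154, 'eye': array([0.53975975, 0.24781891, 0.3852985 ]), 'attitude': array([-14.44437109,  -0.03693255,   9.97542812])}
hinge [183 329] 0.78 [0.6263 0.194  0.071 ] [0.6373 0.1864 0.0302]
bolt_stop [148 177] 0.98 [0.4678 0.2037 0.081 ] [0.4681 0.2037 0.0811]
fixture [167 260] 0.68 [0.5545 0.1865 0.    ] [0.5493 0.2088 0.1411]
cover_edge [203 238] 0.71  [0.5369 0.1798 0.1536]
841 0 0 0 0
```

View pics/w1.png

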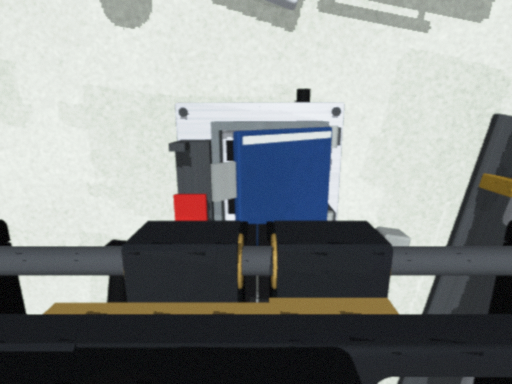

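The wrist view shows the cover's stripe and free edge at about (235,180), the hasp at (222,180), the red bolt at (190,207), and the end stop at (177,148). The stop gives a fixture origin of (0.555, 0.183), which agrees with the earlier estimate. I'm pushing the cover down.

Call:
jog_arm --pt "1 0.007 0 0.029 0 0 0" --pt "1 0 0 0.029 0 0 0" --pt "1 0 0 0.01 0 0 0" --pt "1 0 0 0.01 0 0 0" --pt "1 0 0 0.01 0 0 0" --pt "1 0 0 0.01 0 0 0" --pt "1 0 0 0.01 0 0 0" --pt "1 0 0 0.01 0 0 0" --pt "1 0 0 0.01 0 0 0" --pt "1 0 0 0.006 0 0 0" --pt "1 0 0 0 0 0 0" --pt "1 0 0 0 0 0 0"

```text
time_s: 4.1
tool_pos: [0.559, 0.1821, 0.2703]
tool_rot: [180.0, 0.0, 10.2]
force: [1.6, -0.2, 0.5]
grip_width: 0.0006
```

Call:
jog_arm --pt "1 0 0 0.004 0 0 0" --pt "1 0 0 0.004 0 0 0" --pt "1 0 0 0.003 0 0 0" --pt "1 0 0 0.002 0 0 0" --pt "1 0 0 0 0 0 0" --pt "1 0 0 0 0 0 0"

```text
time_s: 4.6
tool_pos: [0.5591, 0.1822, 0.2577]
tool_rot: [-180.0, -0.0, 10.2]
force: [-0.1, -0.1, 0.2]
grip_width: -0.0001
```

Call:
jog_arm --pt "1 0 0 0.001 0 0 0" --pt "1 0 0 0.001 0 0 0" --pt "1 0 0 0 0 0 0" --pt "1 0 0 0 0 0 0"

```text
time_s: 4.93
tool_pos: [0.5592, 0.182, 0.2575]
tool_rot: [-180.0, -0.0, 10.2]
force: [-4.8, -1.7, 10.2]
grip_width: 0.0005
```

The tip stopped firmly at z 0.0755 with 10 N on it, so the cover looks shut. I'm lifting, moving beside the knob at height, and checking with the cameras.

Call:
jog_arm --pt "1 0 0 -0.025 0 0 0" --pt "1 0 0 -0.03 0 0 0" --pt "1 0 0 -0.03 0 0 0" --pt "1 -0.0215 0.0246 0 0 0 0" --pt "1 -0.0215 0.0246 0 0 0 0" --pt "1 -0.0215 0.0246 0 0 0 0" --pt "1 -0.0215 0.0246 0 0 0 0" --pt "1 0 0 0 0 0 0" --pt "1 0 0 0 0 0 0"

```text
time_s: 5.68
tool_pos: [0.4912, 0.0684, 0.341]
tool_rot: [-179.9, -0.0, 10.0]
force: [-0.2, 0.4, 0.6]
grip_width: 0.0005
```

```bash
python3 - <<'E'
from h import *
o=status.get_obs(); print(o['tool_pos'],o['tool_rot'])
O=np.array([.5551,.1828]);a=np.radians(10.2);ex=np.array([np.cos(a),np.sin(a)]);ey=np.array([-ex[1],ex[0]])
for n in ('scene','wrist'):
    p,im,d=see(n); X=cloud(p,d); X[d==0]=np.nan
    cv2.imwrite(f'pics/{n}2.png',im[:,:,::-1])
    F=np.stack([(X[...,:2]-O)@ex,(X[...,:2]-O)@ey,X[...,2]],-1)
    i=im.astype(int); red=(i[...,0]>100)&(i[...,1]<60)&(i[...,2]<70)
    near=red&(abs(F[...,0])<.12)&(abs(F[...,1])<.12)
    Q=F[near]; K=Q[Q[:,2]>.098]; print(n,'red',len(Q),Q.min(0) if len(Q) else '',Q.max(0) if len(Q) else '','knob',len(K),K.mean(0) if len(K) else '')
    c=F[(F[...,0]>-.045)&(F[...,0]<.06)&(abs(F[...,1])<.05)&(F[...,2]>.05)&(F[...,2]<.12)]
    if len(c)>50:
        A=np.c_[c[:,0],np.ones(len(c))]; print(' cover',len(c),np.linalg.lstsq(A,c[:,2],rcond=None)[0])
    for t,z in (('bolt_knob',.105),('bolt_stop',.081)):
        for x in landmark_of(n,t)[:2]:
            w=ray(p,x['position'],z)[:2]-O; print(' ',t,np.round(x['position']),round(x['conf'],2),(w@ex).round(4),(w@ey).round(4))
E
```

```text
[0.49122084 0.06838827 0.34100953] [-1.79934212e+02 -4.60437651e-02  9.96745129e+00]
scene red 108 [-0.08327645 -0.11207678  0.05649152] [0.00678231 0.00190465 0.22971512] knob 4 [-0.060321   -0.07368572  0.13593152]
 cover 855 [-0.00188435  0.07466829]
  bolt_knob [154. 270.] 0.61 -0.0773 -0.0531
  bolt_stop [145. 290.] 0.69 -0.0777 0.0385
wrist red 3321 [-0.08915174 -0.07538842  0.05912936] [-0.05411692 -0.01223781  0.10728949] knob 472 [-0.08210101 -0.05630425  0.10505908]
 cover 19714 [0.00068116 0.0755361 ]
  bolt_knob [154. 256.] 0.87 -0.0825 -0.0568
  bolt_stop [ 18. 255.] 0.7 -0.0832 0.0357
```

View pics/wrist2.png

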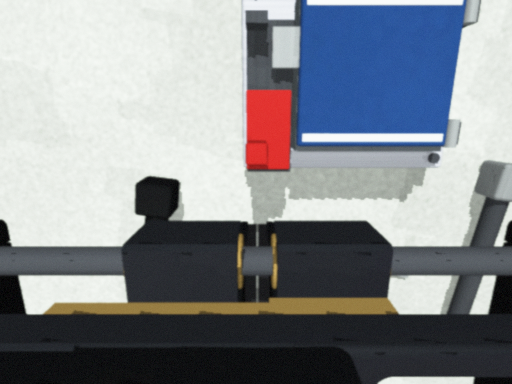

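The cover is flat: slope 0.0007 at z 0.0755. The wrist view shows the knob at (257,152), fixture coordinates (-82, -56) mm, so the bolt's travel is about 4 mm. The black stalk end at (158,195) is well below the fingers. I'm going down and pushing the bolt.

Call:
jog_arm --pt "1 0 0 0.025 0 0 0" --pt "1 0 0 0.025 0 0 0" --pt "1 0 0 0.018 0 0 0" --pt "1 0 0 0 0 0 0" --pt "1 0 -0.01 0 0 0 0" --pt "1 0 -0.01 0 0 0 0" --pt "1 0 -0.01 0 0 0 0" --pt "1 0 -0.008 0 0 0 0" --pt "1 0 -0.008 0 0 0 0" --pt "1 0 -0.006 0 0 0 0" --pt "1 0 0 0 0 0 0" --pt "1 0 0 0 0 0 0"

```text
time_s: 6.98
tool_pos: [0.4823, 0.1221, 0.2729]
tool_rot: [-179.9, 0.0, 10.2]
force: [-0.8, 0.0, 0.2]
grip_width: 0.0004
```

Call:
jog_arm --pt "1 0 -0.004 0 0 0 0" --pt "1 0 -0.004 0 0 0 0" --pt "1 0 -0.003 0 0 0 0" --pt "1 0 0 0 0 0 0" --pt "1 0 0 0 0 0 0"

```text
time_s: 7.4
tool_pos: [0.4805, 0.1326, 0.2727]
tool_rot: [-180.0, 0.0, 10.2]
force: [0.0, 0.4, -0.5]
grip_width: 0.0002
```

Call:
jog_arm --pt "1 0 -0.0015 0 0 0 0" --pt "1 0 -0.0015 0 0 0 0" --pt "1 0 0 0 0 0 0" --pt "1 0 0 0 0 0 0"

```text
time_s: 7.73
tool_pos: [0.4801, 0.1351, 0.2727]
tool_rot: [180.0, 0.0, 10.2]
force: [-0.4, -1.3, -0.6]
grip_width: 0.0008
```

Call:
jog_arm --pt "1 0 -0.001 0 0 0 0" --pt "1 0 -0.001 0 0 0 0" --pt "1 0 0 0 0 0 0" --pt "1 0 0 0 0 0 0"

```text
time_s: 8.07
tool_pos: [0.48, 0.1359, 0.2727]
tool_rot: [179.9, 0.0, 10.1]
force: [0.7, -5.7, 0.6]
grip_width: 0.0006
```

Call:
jog_arm --pt "1 0 -0.001 0 0 0 0" --pt "1 0 -0.001 0 0 0 0" --pt "1 0 0 0 0 0 0" --pt "1 0 0 0 0 0 0"

```text
time_s: 8.4
tool_pos: [0.4799, 0.1364, 0.2727]
tool_rot: [179.8, 0.0, 10.0]
force: [0.9, -9.2, 1.2]
grip_width: 0.0005
```

The bolt is against its stop: the force climbs while the tip barely moves. I'm backing off, lifting and verifying.

Call:
jog_arm --pt "1 0 0.012 0 0 0 0" --pt "1 0 0.025 0 0 0 0" --pt "1 0 0.03 -0.01 0 0 0" --pt "1 0 0 -0.03 0 0 0" --pt "1 0 0 -0.03 0 0 0" --pt "1 0 0 -0.03 0 0 0" --pt "1 0 0 0 0 0 0" --pt "1 0 0 0 0 0 0"

```text
time_s: 9.07
tool_pos: [0.4919, 0.0734, 0.3747]
tool_rot: [-179.9, -0.3, 10.2]
force: [-0.2, 0.3, -0.3]
grip_width: 0.0007
```

```bash
python3 - <<'E'
from h import *
O=np.array([.5551,.1828]);a=np.radians(10.2);ex=np.array([np.cos(a),np.sin(a)]);ey=np.array([-ex[1],ex[0]])
p,im,d=see('wrist'); X=cloud(p,d); X[d==0]=np.nan
F=np.stack([(X[...,:2]-O)@ex,(X[...,:2]-O)@ey,X[...,2]],-1)
i=im.astype(int); red=(i[...,0]>100)&(i[...,1]<60)&(i[...,2]<70)
Q=F[red]; K=Q[(Q[:,2]>.098)&(Q[:,2]<.11)]; print('knob',len(K),K.mean(0))
for x in landmark_of('wrist','bolt_knob')[:2]:
    w=ray(p,x['position'],.105)[:2]-O; print(x['conf'],w@ex,w@ey)
c=F[(F[...,0]>-.045)&(F[...,0]<.06)&(abs(F[...,1])<.05)&(F[...,2]>.05)&(F[...,2]<.12)]
print('cover',len(c),np.linalg.lstsq(np.c_[c[:,0],np.ones(len(c))],c[:,2],rcond=None)[0])
cv2.imwrite('pics/w3.png',im[:,:,::-1])
p,s,d2=see('scene'); cv2.imwrite('pics/s3.png',s[:,:,::-1])
print(status.get_obs()['force'])
E
```

```text
knob 387 [-0.08216208 -0.01424634  0.10527904]
0.97 -0.0822900136371336 -0.01395857188234626
cover 15073 [0.00080277 0.07554096]
[-0.04417428 -0.80253343 -0.59953943]
```

View pics/w3.png

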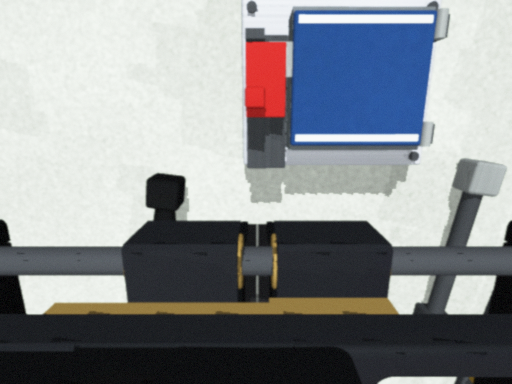

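View pics/s3.png

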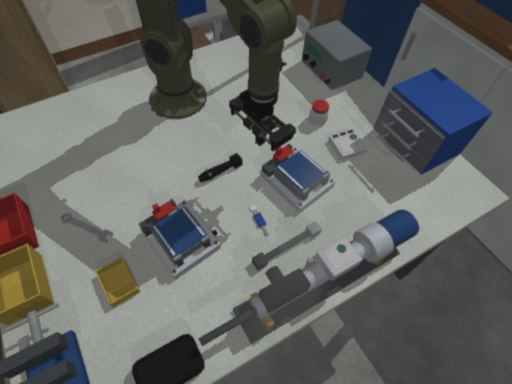

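The wrist view shows the bolt against its stop with the knob at (256,97), and the hasp covered. The knob is at y -14 mm (expected -15 mm when home), so travel is about 45 mm, and the cover is flat. In the scene view the other things are where they were. I'm handing in.

```bash
python3 -c "
from cell import env
print(env.sign_off())"
```

```text
the job is handed in; nothing more can be done
None
```

The cover of the open (left) fixture is shut flat and its red bolt is pushed home over the hasp. I handed the job in at about 9 s of the 43 s allowed; sign-off gives no verdict.

- **Cover:** I pushed it down with the closed fingertips. They stopped at z 75.5 mm with about 10 N. The wrist depth then showed a slope under 0.001 rad, before and after the bolt was pushed.
- **Bolt:** I pushed the knob along its track until the force rose to about 9 N against the stop. The knob now measures at y = -14 mm, and -15 mm is fully home, so travel is about 45 mm to within a millimetre or so.
- **Rest of the bench:** In the last scene picture the second fixture and the loose things look unmoved. I judged that by eye, not by measurement. The module can't be seen under the cover. The gripper was clear of everything at hand-in.
- **Disagreement:** The overhead and scene cameras differed by about 5 mm on the fixture's x position. I used the wrist camera's reading, which matched the known fixture sizes.

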